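Close the casting mould and pin it shut

ROBOT

A 6-joint arm with a two-finger parallel gripper is mounted at the origin on the work surface. World frame = base frame: x ahead of the robot, y to its left, z up, the work surface at z = 0. Lengths are in m, angles in rad, forces in N, time in s.
With the tool pointing down it reaches from about 0.325 to 0.925 m from the base axis. Payload 3.1 kg.
Tool frame: the origin (TCP) lies on the centre line of the jaws, within the pads' length; the fingertips stand 25 mm ahead of it and the grasp point (between the pads) lies 6 mm ahead of it (manip.tip_extent is the z of the fingertips in the tool frame, in m); z points along the fingers, y is the line along which they close (so a half turn about z gives the same grasp; the last joint's range is limited). The gripper opens to 85 mm and grips with 20 to 120 N. Pads are 22 mm wide; open, the fingers measure 114 mm over their backs; the gripper's body (76 mm by 85 mm) begins 54 mm behind the grasp point. The pads swing forward as they close: fully open they stand 13 mm farther back than shut.
Start: joints at [-1.273, 0.217, 1.613, -0, 1.311, -0.112], TCP at [0.249, -0.573, 0.256] pointing down, gripper open.
Joint ranges: [-2.75, 2.75], [-0.78, 2.1], [0.31, 2.55], [-1.13, 4.27], [0.13, 2.63], [-2.58, 2.58]. Speed limits (rad/s): [2.79, 2.79, 3.14, 3.14, 3.14, 3.14].

INTERFACE

Orientations are given as a rotation vector (axis times angle).
In Python, from rig import manip gives the robot as it stands. The module is installed in compiled form; this text tells all that it offers.
- The arm moves only by the tool step_arm, never from a script. Its argument "motion" is a list of rows, each an object with "linear": the shift along the world's x, y, z in m, a list of three; "twist": the turn about the world's z in rad; "claw": the opening, from 0 (shut) to 1 (fully open). A call has 1 to 10 rows; each row is the pose to reach, as a shift and turn from the pose commanded when the call began; what a row does not reach only later rows make up. A row lasts 1/8 s, in which the tool goes at most 62.5 mm and 10.7 degrees, less where a joint would pass 70% of its speed; a pose out of reach is approached as far as the arm can. A call with a gripper value outside its range is refused whole. The fingers move at their own pace and stop on an object; "squeeze" is the grip in N (left out, the last holds). Time passes only in rows, so rows that repeat a pose let the fingers close. It gives the time, the measured TCP pose, the force, the opening and the grip force at its end, in the units of the state.
- manip.read_state(): the state, without advancing time (a new reading comes with each control period).
- manip.camera(name): name is "scene" or "top"; returns the picture (384x512x3 uint8, red, green, blue); there is no depth.
- manip.calibration(name): a dict with "fov_y" (degrees; the focal length in pixels is half the picture's height over the tangent of half this angle, whatever the lens; pixels are square), "cx", "cy" (the principal point, pixels), "k1" (the pictures are not rectified: a ray, as slopes to the right and down, at radius r is drawn at 1 + k1 r^2 times it, then the intrinsics apply), "R" (3x3) and "t" (3): a world point X has camera coordinates R X + t. Camera axes: x right, y down, z forward; pixel columns grow to the right and rows downward; lengths in m; the calibration is good to about 2 mm. A picture is of the moment at which its call begins. calibration takes no time and is no camera call.
- manip.hand_in(): hands the job in; it is judged then, once.
Trained networks look in the newest picture that a camera, given by its name, has taken for a name from the list of things; names that differ only in an ending like _2 or _b are one class to them, and where a whole thing is asked for, a point or a joint stands for the part that bears it (a point fixed in the world has none). Each returns a list of dicts, best first, with "p" (0 to 1); they miss things now and then, are a little off and sometimes report something else, mostly with a low value. They report only what shows in the picture. A call takes as long as a camera call. They do not tell look-alikes from the thing itself.
- manip.look_for(camera, thing): "rect" ([left, top, right, bottom] in pixels, round what is visible of it).
- manip.spot_point(camera, thing): "location" ([column, row] in pixels: a listed point, or the origin of a listed thing).
The state is a dict: "clock": time; "joint_pos": joint angles; "qvel": joint speeds; "effort": joint torques, N m; "tcp_pos": TCP position; "tcp_rot": TCP orientation; "force": force on the tool from outside, world axes, zero at the start; "ft_torque": the same for the moment, N m; "gripper_width": finger opening in m; "grasp_force": force on a finger pad.
Only numpy, scipy, OpenCV 4.12 (cv2) and the standard library are available. Lean on these libraries where they do the work, as an engineer would, in place of code of your own. Each camera call takes 0.05 s, during which the arm holds its last target. There are 200 camera calls.

TASK

Close the two-part casting mould by pushing its sliding half all the way against the fixed half, then lock it by sliding the large steel retaining pin that lies in the trough on top through both lugs and the tongue between them, fully home until its head stops against the saddle. Do not shove or knock over the white jug, the bucket, the amber resin block or the small thin pin that stand around it.

Things in the scene. Friction and masses are not known exactly. Their poses are not given: they have to be found in the camera images.
- mould: Fixed part of a plywood casting mould on a grey base board 340 x 340 x 15 mm. Origin: centre of the board's underside. Its fixed half (x = 10 to 70 mm, 200 mm along y) has its top at z = 95 mm and carries a steel lock: going towards -y, an open trough, a saddle, a near lug, a space for the tongue, a far lug. The lock axis runs along y at x = 40, z = 121 mm.
- cheek (a joint): Opening (m) of the mould's sliding half: 0 = closed hard against the fixed half (stop), 0.07 = wide open. It closes when pushed along the mould's +x (about 3 N) and stays where left. A hollow plywood block 60 mm along x, 200 along y, top at z = 95 mm; its outer face is at mould x = -50 mm minus the opening.
- cheek_face (a point): A point on the sliding half's outer face (the one that faces the mould's -x), 20 mm below its top edge and 30 mm to the mould's +y side of the middle; moves with the sliding half. Axes as the mould's.
- tongue_hole (a point): Centre of the 26 mm hole in the steel tongue on the sliding half: an upright plate 20 mm thick along y, z = 99 to 143 mm, reaching from 85 mm behind the hole (mould -x) to 25 mm ahead of it. The hole lines up with the lugs' holes only when the mould is closed. Axes as the mould's.
- pin_home (a point): Point fixed on the mould, on the lock axis at the saddle's outer end face (mould x = 40, y = -5, z = 121 mm): the pin's origin lies here when the pin is fully home. The V-shaped saddle carries the shank from y = -5 to -31 mm; its walls stay below z = 122 mm. Axes as the mould's.
- trough_end (a point): Middle of the open outer end of the V-shaped trough that carries the pin's head, at the height of its wall tops (mould x = 40, y = 100, z = 115 mm). The trough runs from here along -y to the saddle (y = -5), 54 mm wide over its walls.
- near_lug (a point): Centre of the 26 mm hole in the near lug, an upright steel plate 50 mm wide, 12 mm thick (mould y = -31 to -43 mm), top at z = 146 mm. Axes as the mould's.
- far_lug (a point): Centre of the 26 mm hole in the far lug, an upright steel plate 50 mm wide, 12 mm thick (mould y = -73 to -85 mm), top at z = 146 mm. Axes as the mould's.
- pin: Loose steel retaining pin, 0.34 kg, lying in the trough with its tip in the saddle, short of the near lug: shank 20 mm in diameter and 92 mm long with a tapered tip, round head 40 mm in diameter and 14 mm thick. Origin: on its axis, at the underside of the head (where the shank begins). The shank points along its -y axis, the head occupies y = 0 to +14 mm. It may turn about its own axis.
- resin_block: Bystander: cast amber block 60 x 85 x 60 mm on the base board behind the fixed half; origin at the centre of its underside.
- short_pin: Bystander: thin short pin (12 mm shank, 70 mm tall) standing on its 32 mm head on the base board behind the fixed half, not for this mould; origin at the centre of its underside.
- jug: Bystander: white bottle 90 mm in diameter, 200 mm tall, standing on the table; origin at the centre of its underside.
- bucket: Bystander: grey bucket 144 mm in diameter, 130 mm tall, standing on the table; origin at the centre of its underside.
There are look-alikes about, which are no part of the job. What is shaped like the pin but blue or purple is not meant.

How it is judged:
On the way:
1. the sliding half is closed to within 5 mm of its stop (value of joint cheek below 0.005 m), for 0.2 s.
At the end, for the whole second after the job is handed in: The sliding half is closed (opening under 5 mm) and the pin rests in the lock through near lug, tongue and far lug: its origin within 5 mm of pin_home along each of the mould's axes, its axis within 0.1 rad of the mould's y axis, at rest (value of joint cheek below 0.005 m and y of pin in the frame of pin_home between -0.005 and 0.005 m and x of pin in the frame of pin_home between -0.005 and 0.005 m and z of pin in the frame of pin_home between -0.005 and 0.005 m and angle between the y axis of pin and the y axis of mould, either way round below 0.1 rad and linear speed of pin below 0.02 m/s); the robot touches nothing.
It fails at once if the jug, bucket, resin block or short pin is shoved more than 40 mm or knocked over (distance of any of resin_block, short_pin, jug, bucket from where it was at the start of the episode above 0.04 m or angle between any of jug, bucket, short_pin's own z axis and vertical above 0.5 rad).
It also fails if it takes over 42 s, if anything falls off the work surface, if the arm or the gripper's body presses on something with over 40 N, if the wrist force passes 120 N, or if a joint passes its speed limit or range.

## Working session

There is one attempt and no reset: what is moved stays moved. The work goes in short steps, Python scripts to look and compute and a tool call to move; the robot and the scene stay as the last step left them, time stands still between calls to the robot, and variables do not carry over. Pictures are saved under pics/ and viewed, at most 10 in all, crops included, and the job is handed in when it is done.

Besides the shell and the picture viewer there is one more tool, called after "Call:" by a JSON object that holds its "name" and its "arguments". step_arm: Moves the arm, as the interface text tells. Its arguments: {"type":"object","properties":{"motion":{"type":"array"},"squeeze":{"type":"number"}},"required":["motion"]}

```bash
mkdir -p pics
cat > h.py <<'E'
import numpy as np, cv2
from rig import manip
def cal(n):
    c=manip.calibration(n); f=192/np.tan(np.radians(c["fov_y"])/2)
    return c,f,np.array(c["R"]),np.array(c["t"])
def ray(n,px):
    c,f,R,t=cal(n)
    K=np.array([[f,0,c["cx"]],[0,f,c["cy"]],[0,0,1]])
    d=np.array([(px[0]-c["cx"])/f,(px[1]-c["cy"])/f]); u=d.copy()
    for _ in range(30): u=d/(1+c["k1"]*(u@u))
    return -R.T@t, R.T@np.array([u[0],u[1],1])
def atz(n,px,z):
    o,v=ray(n,px); return o+v*(z-o[2])/v[2]
def proj(n,X):
    c,f,R,t=cal(n); p=R@np.array(X)+t; u=p[:2]/p[2]; u=u*(1+c["k1"]*(u@u))
    return u*f+[c["cx"],c["cy"]]
def tri(a,b):
    A=[];B=[]
    (o1,v1),(o2,v2)=ray("scene",a),ray("top",b)
    s=np.linalg.lstsq(np.c_[v1,-v2],o2-o1,rcond=None)[0]
    p,q=o1+v1*s[0],o2+v2*s[1]; return (p+q)/2,np.linalg.norm(p-q)
E
python3 - <<'E'
from h import *
np.set_printoptions(precision=3,suppress=True)
I={}
for n in("scene","top"):
    im=manip.camera(n); cv2.imwrite(f"pics/{n}0.png",im[:,:,::-1])
    c,f,R,t=cal(n); print(n,f,-R.T@t,R[2],c["k1"])
pts=["mould","cheek_face","tongue_hole","pin_home","trough_end","near_lug","far_lug","pin","resin_block","short_pin","jug","bucket"]
for p in pts:
    r={n:manip.spot_point(n,p) for n in("scene","top")}
    for n in r: print(p,n,[(np.round(d["location"],1).tolist(),round(d["p"],2)) for d in r[n][:3]])
    if r["scene"] and r["top"]: print("   ",*tri(r["scene"][0]["location"],r["top"][0]["location"]))
print(manip.read_state()["clock"])
E
```

```text
scene 348.025205951278 [1.129 0.388 0.589] [-0.711 -0.392 -0.584] 0.02704980560987329
top 476.3605338270904 [0.424 0.059 1.216] [ 0.132 -0.02  -0.991] -0.043681620144845355
mould scene [([238.2, 236.9], 0.96)]
mould top [([251.3, 188.3], 0.66), ([272.3, 181.7], 0.5)]
    [0.599 0.043 0.005] 0.006479261217453886
cheek_face scene [([267.0, 198.0], 0.68), ([259.0, 219.6], 0.44)]
cheek_face top [([234.6, 218.4], 0.83), ([282.3, 161.9], 0.44)]
    [0.518 0.083 0.085] 4.127714420767321e-06
tongue_hole scene [([214.0, 192.4], 0.71)]
tongue_hole top [([271.6, 180.9], 0.88)]
    [ 0.601 -0.008  0.123] 0.00620956698992363
pin_home scene [([224.1, 211.8], 0.69)]
pin_home top [([249.3, 161.3], 0.91)]
    [0.648 0.045 0.119] 0.0005689464716939377
trough_end scene [([267.8, 221.7], 0.84), ([264.0, 198.0], 0.34)]
trough_end top [([210.9, 167.6], 0.83), ([220.6, 164.1], 0.3)]
    [0.633 0.139 0.118] 0.008653975014999937
near_lug scene [([209.5, 203.2], 0.71), ([164.8, 247.5], 0.55)]
near_lug top [([267.0, 163.1], 0.96)]
    [0.642 0.004 0.123] 8.85765184166719e-05
far_lug scene [([196.2, 196.2], 0.9
[... 216 characters left out ...]
4.6], 0.93), ([116.6, 218.3], 0.91), ([96.6, 170.1], 0.81)]
    [0.638 0.245 0.107] 0.26596259291003305
resin_block scene [([220.5, 275.9], 0.58)]
resin_block top [([234.5, 143.3], 0.97)]
    [0.721 0.078 0.007] 0.004910514984352299
short_pin scene [([166.1, 247.5], 0.56)]
short_pin top [([294.0, 140.8], 0.52), ([235.8, 142.5], 0.39)]
    [ 0.719 -0.074  0.02 ] 0.000807770628710643
jug scene [([172.5, 190.8], 0.79), ([238.4, 237.0], 0.53), ([264.2, 197.1], 0.47)]
jug top [([353.8, 215.4], 0.84), ([253.1, 189.9], 0.19)]
    [ 0.523 -0.22   0.009] 1.4042254600497384e-05
bucket scene [([132.1, 220.5], 0.88)]
bucket top [([351.0, 159.4], 0.81)]
    [ 0.672 -0.225  0.005] 0.007947593281280496
1.3
```

View pics/scene0.png

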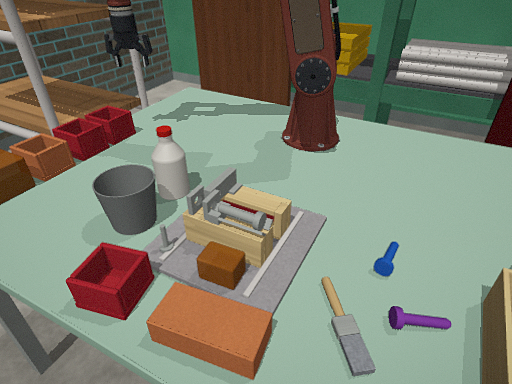

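View pics/top0.png

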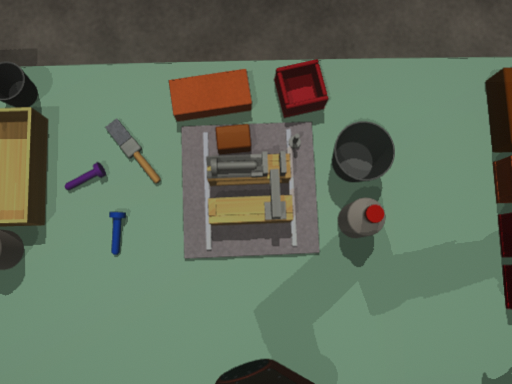

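The top view shows the mould nearly square to the world, with the steel pin in its trough. Candidates for the pin: steel one at top (221,165) / scene (258,218), blue one at top (117,218) / scene (383,264), purple one at top (97,170) / scene (402,318), and the standing thin pin at scene (166,247). I choose the steel one in the trough. Next I fit the mould pose and check the choice in a crop.

```bash
cat > fit.py <<'E'
from h import *
from scipy.optimize import least_squares
L=lambda o,s:dict(mould=(0,0,0),near_lug=(.04,-.037,.121),far_lug=(.04,-.079,.121),pin_home=(.04,-.005,.121),trough_end=(.04,.1,.115),tongue_hole=(.04-o,-.058,.121),cheek_face=(-.05-o,.03,.075),pin=(.04,s,.121))
def W(p,l):
    c,s=np.cos(p[2]),np.sin(p[2]); return np.array([p[0]+c*l[0]-s*l[1],p[1]+s*l[0]+c*l[1],l[2]])
def fit(obs,p0=(.6,.043,0,.04,.07)):
    def res(p):
        l=L(p[3],p[4]); return np.concatenate([(proj(n,W(p,l[k]))-px)*(.7 if n=="scene" else 1) for n,k,px in obs])
    r=least_squares(res,p0,loss="soft_l1",f_scale=1.5,x_scale=[.01,.01,.02,.01,.01]); return r.x,res(r.x)
E
cat > m.py <<'E'
from fit import *
np.set_printoptions(precision=4,suppress=True)
obs=[]
ims={n:manip.camera(n) for n in("scene","top")}
prev=dict(scene=(258,218),top=(221,165))
for n in ims:
    for k in L(0,0):
        r=manip.spot_point(n,k)
        if k=="pin": r=[d for d in r if np.hypot(*(np.array(d["location"])-prev[n]))<45]
        if r and r[0]["p"]>.5: obs.append((n,k,np.array(r[0]["location"])))
p,r=fit(obs); print("x y yaw open pin_y",p)
for (n,k,px),e in zip(obs,r.reshape(-1,2)): print(n,k,px,e)
np.save("pose.npy",p)
E
python3 - <<'E'
import runpy; runpy.run_path("m.py")
from fit import *
p=np.load("pose.npy")
out=[]
for n,c in(("top",(250,190)),("scene",(230,220))):
    im=cv2.imread(f"pics/{n}0.png"); x0,y0=c[0]-80,c[1]-90
    b=cv2.resize(im[y0:y0+180,x0:x0+160],None,fx=2.5*1,fy=2.5,interpolation=cv2.INTER_CUBIC)
    for l in [*L(p[3],p[4]).values()]+[(a,d,.015) for a in(-.17,.17) for d in(-.17,.17)]:
        q=(proj(n,W(p,l))-[x0,y0]+.5)*2.5; cv2.circle(b,tuple(q.astype(int)),3,(0,0,255),1)
    out.append(b)
cv2.imwrite("pics/c1.png",np.hstack(out))
for k in("resin_block","short_pin"): print(k,manip.look_for("top",k)[:1],manip.look_for("scene",k)[:1])
E
```

```text
x y yaw open pin_y [ 0.6013  0.0458 -0.0113  0.0429  0.0694]
scene mould [237.4 240.7] [-0.0069 -0.8753]
scene near_lug [211.4 205. ] [ 0.1349 -0.3231]
scene far_lug [196.6 196.8] [-0.2361  1.5962]
scene pin_home [224.2 208.6] [-0.3357  0.1811]
scene trough_end [264.3 225.2] [1.5452 0.8013]
scene tongue_hole [212.8 192.1] [ 1.4216 -0.0727]
scene cheek_face [264.9 195. ] [0.9685 2.476 ]
top mould [251.2 188.6] [-2.1212 -0.3351]
top near_lug [262.7 164.1] [ 2.2255 -0.4671]
top far_lug [281.9 161.3] [0.9406 2.0725]
top trough_end [207.9 165.7] [-1.3734 -0.6935]
top tongue_hole [273.4 182.6] [ 0.9297 -1.003 ]
top cheek_face [234.6 221.7] [2.8197 0.5955]
top pin [219.4 164. ] [0.0046 0.3115]
resin_block [{'rect': [218.0, 122.2, 253.2, 154.7], 'p': 0.6}] [{'rect': [195.7, 242.4, 243.4, 289.7], 'p': 0.73}]
short_pin [{'rect': [183.6, 123.3, 317.7, 257.3], 'p': 0.64}] [{'rect': [155.8, 225.7, 174.8, 251.9], 'p': 0.68}]
```

View pics/c1.png

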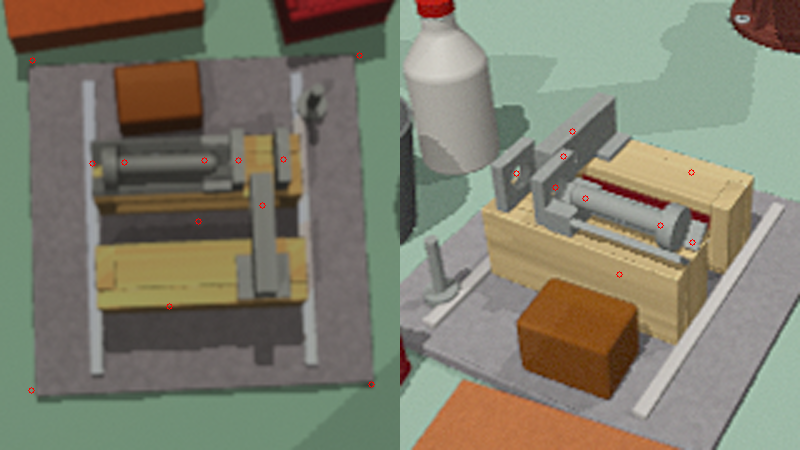

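The crop shows the steel pin lying in the trough, head at crop (110,162) and tip at (213,160), before the near lug. The blue and purple pins are elsewhere. The drawn board corners are off by a few pixels, so I refine the yaw with the board edges.

```bash
cat > ref.py <<'E'
from fit import *
np.set_printoptions(precision=4,suppress=True)
im=cv2.imread("pics/top0.png").astype(float); g=cv2.GaussianBlur(im[:,:,1]-im[:,:,2],(0,0),.8).astype(np.float32)
p0=np.load("pose.npy"); C=[(-.17,-.17),(.17,-.17),(.17,.17),(-.17,.17)]
E=[]
for i in range(4):
    a,b=np.array(C[i]),np.array(C[(i+1)%4])
    for s in np.linspace(.08,.92,40):
        l=a+(b-a)*s; o=l/.17; nrm=np.where(np.abs(o)>.999,np.sign(o),0.)
        P=[proj("top",W(p0,(*(l+nrm*d),.015))) for d in np.arange(-.014,.0141,.0007)]
        v=np.array([cv2.getRectSubPix(g,(1,1),tuple(map(float,q)))[0,0] for q in P]); dv=np.diff(v); j=dv.argmax()
        if dv[j]>2: E.append((i,(P[j]+P[j+1])/2))
def res(p):
    K=[proj("top",W(p,(*c,.015))) for c in C]; out=[]
    for i,q in E:
        a,b=K[i],K[(i+1)%4]; t=(b-a)/np.hypot(*(b-a)); d=q-a; out.append(t[0]*d[1]-t[1]*d[0])
    return np.array(out)
r=least_squares(res,p0[:3],loss="soft_l1",f_scale=.5,x_scale=.01); print(len(E),r.x,np.median(abs(res(r.x))))
p=np.r_[r.x,p0[3:]]; np.save("pose.npy",p)
out=[]
for n,c in(("top",(250,190)),("scene",(230,220))):
    b=cv2.imread(f"pics/{n}0.png"); x0,y0=c[0]-80,c[1]-90
    b=cv2.resize(b[y0:y0+180,x0:x0+160],None,fx=2.5,fy=2.5,interpolation=cv2.INTER_CUBIC)
    o=p[3]
    for l in [(-.05-o,.1,.095),(-.05-o,-.1,.095),(.01,.1,.095),(.07,.1,.095),(.04,.1,.115),(.015,-.031,.146),(.065,-.031,.146),(.065,-.085,.146),(.04,p[4],.121),(.04,p[4]+.014,.141)]+[(*c,.015) for c in C]:
        q=(proj(n,W(p,l))-[x0,y0]+.5)*2.5; cv2.circle(b,tuple(q.astype(int)),3,(0,0,255),1)
    out.append(b)
cv2.imwrite("pics/c2.png",np.hstack(out))
for k,l in L(p[3],p[4]).items(): print(k,W(p,l))
s=manip.read_state(); print(s["clock"],s["tcp_pos"],s["tcp_rot"],cv2.Rodrigues(np.array(s["tcp_rot"]))[0][:,1],s["gripper_width"])
E
python3 ref.py
```

```text
Traceback (most recent call last):
  File "ref.py", line 10, in <module>
    P=[proj("top",W(p0,(*(l+nrm*d),.015))) for d in np.arange(-.014,.0141,.0007)]
       ~~~~^^^^^^^^^^^^^^^^^^^^^^^^^^^^^^^
  File "h.py", line 15, in proj
    c,f,R,t=cal(n); p=R@np.array(X)+t; u=p[:2]/p[2]; u=u*(1+c["k1"]*(u@u))
            ~~~^^^
  File "h.py", line 4, in cal
    c=manip.calibration(n); f=192/np.tan(np.radians(c["fov_y"])/2)
ValueError: time passes only in moves, steps and waits
```

```bash
sed -i 's/^def cal(n)/from functools import lru_cache\n@lru_cache(None)\ndef cal(n)/' h.py; python3 ref.py
```

```text
160 [0.5988 0.0464 0.0126] 0.22291353430611904
mould [0.5988 0.0464 0.    ]
near_lug [0.6392 0.0099 0.121 ]
far_lug [ 0.6398 -0.0321  0.121 ]
pin_home [0.6388 0.0419 0.121 ]
trough_end [0.6375 0.1469 0.115 ]
tongue_hole [ 0.5966 -0.0116  0.121 ]
cheek_face [0.5055 0.0753 0.075 ]
pin [0.6379 0.1164 0.121 ]
2.4 [ 0.249  -0.5733  0.2563] [ 3.0758  0.6392 -0.    ] [ 0.3984 -0.9172  0.    ] 0.08553427309259944
```

View pics/c2.png

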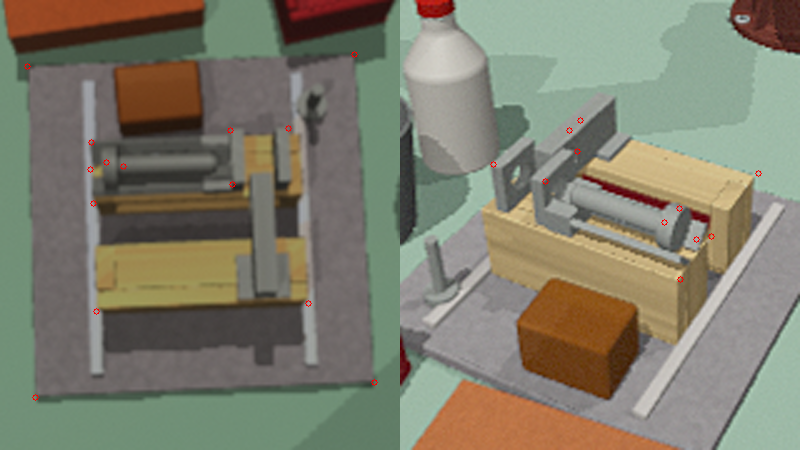

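Edges now match, with opening about 43 mm and the pin head's back face at world y ≈ 0.133. First I move to the cheek's outer side.

Call:
{"name": "step_arm", "arguments": {"motion": [{"linear": [0.03,0.05,0.03],"twist": -0.1,"claw": 0},{"linear": [0.05,0.1,0.045],"twist": -0.2,"claw": 0},{"linear": [0.07,0.15,0.045],"twist": -0.3,"claw": 0},{"linear": [0.08,0.2,0.045],"twist": -0.4,"claw": 0},{"linear": [0.09,0.25,0.045],"twist": -0.4,"claw": 0},{"linear": [0.1,0.3,0.045],"twist": -0.4,"claw": 0},{"linear": [0.11,0.36,0.045],"twist": -0.4,"claw": 0},{"linear": [0.13,0.42,0.045],"twist": -0.4,"claw": 0},{"linear": [0.155,0.475,0.045],"twist": -0.4,"claw": 0},{"linear": [0.175,0.53,0.045],"twist": -0.4,"claw": 0}], "squeeze": 40}}

```text
clock: 3.65
tcp_pos: [0.4246, -0.0414, 0.3019]
tcp_rot: [3.141, 0.015, 0.003]
force: [0.8, 0.1, -0.2]
gripper_width: -0.0002
grasp_force: 0.0
```

Call:
{"name": "step_arm", "arguments": {"motion": [{"linear": [0.02,0.05,0.0],"twist": 0,"claw": 0},{"linear": [0.038,0.1,-0.01],"twist": 0,"claw": 0},{"linear": [0.038,0.108,-0.04],"twist": 0,"claw": 0},{"linear": [0.038,0.108,-0.09],"twist": 0,"claw": 0},{"linear": [0.038,0.108,-0.09],"twist": 0,"claw": 0},{"linear": [0.038,0.108,-0.09],"twist": 0,"claw": 0}]}}

```text
clock: 4.4
tcp_pos: [0.4629, 0.0646, 0.2128]
tcp_rot: [3.142, 0.015, 0.003]
force: [0.3, 0.1, 0.2]
gripper_width: 0.0
grasp_force: 0.0
```

Call:
{"name": "step_arm", "arguments": {"motion": [{"linear": [0,0,-0.06],"twist": 0,"claw": 0},{"linear": [0,0,-0.123],"twist": 0,"claw": 0},{"linear": [0,0,-0.123],"twist": 0,"claw": 0},{"linear": [0.015,0,-0.123],"twist": 0,"claw": 0},{"linear": [0.03,0,-0.123],"twist": 0,"claw": 0},{"linear": [0.04,0,-0.123],"twist": 0,"claw": 0},{"linear": [0.05,0,-0.123],"twist": 0,"claw": 0},{"linear": [0.06,0,-0.123],"twist": 0,"claw": 0},{"linear": [0.066,0,-0.123],"twist": 0,"claw": 0},{"linear": [0.066,0,-0.123],"twist": 0,"claw": 0}]}}

```text
clock: 5.65
tcp_pos: [0.5293, 0.0646, 0.0883]
tcp_rot: [3.141, 0.015, 0.004]
force: [-0.0, 0.4, -0.4]
gripper_width: -0.0002
grasp_force: 0.0
```

Call:
{"name": "step_arm", "arguments": {"motion": [{"linear": [0.004,0,0],"twist": 0,"claw": 0},{"linear": [0.008,0,0],"twist": 0,"claw": 0}]}}

```text
clock: 5.9
tcp_pos: [0.5356, 0.0647, 0.088]
tcp_rot: [-3.142, -0.015, 0.002]
force: [-3.3, 0.8, 1.6]
gripper_width: -0.0
grasp_force: 1.8
```

```bash
cat > look.py <<'E'
import sys
from fit import *
np.set_printoptions(precision=4,suppress=True)
k=sys.argv[1]; out=[]
for n,c in(("top",(250,190)),("scene",(230,220))):
    im=manip.camera(n)[:,:,::-1]; x0,y0=c[0]-80,c[1]-90
    out.append(cv2.resize(im[y0:y0+180,x0:x0+160],None,fx=2.5,fy=2.5,interpolation=cv2.INTER_CUBIC))
cv2.imwrite(f"pics/{k}.png",np.hstack(out)); s=manip.read_state(); print(s["clock"],s["tcp_pos"],s["force"])
E
python3 look.py c3
```

```text
6.0 [0.5364 0.0647 0.0881] [-1.4515 -0.5867  0.2582]
```

View pics/c3.png

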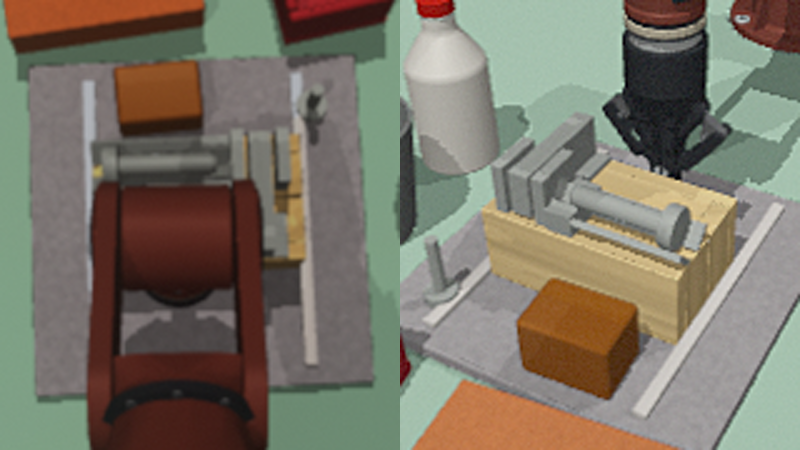

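The picture shows the sliding half almost against the fixed half (gap closed at crop (715,200), tongue between the lugs). I push on until the stop gives a force.

Call:
{"name": "step_arm", "arguments": {"motion": [{"linear": [0.002,0,0],"twist": 0,"claw": 0},{"linear": [0.004,0,0],"twist": 0,"claw": 0},{"linear": [0.004,0,0],"twist": 0,"claw": 0}]}}

```text
clock: 6.38
tcp_pos: [0.5379, 0.0648, 0.0881]
tcp_rot: [3.141, 0.016, -0.009]
force: [-8.6, 0.5, 5.8]
gripper_width: 0.0
grasp_force: 4.2
```

Call:
{"name": "step_arm", "arguments": {"motion": [{"linear": [0.003,0,0],"twist": 0,"claw": 0},{"linear": [0.003,0,0],"twist": 0,"claw": 0}]}}

```text
clock: 6.62
tcp_pos: [0.5379, 0.0648, 0.0877]
tcp_rot: [3.141, 0.016, -0.021]
force: [-14.8, -0.1, 12.4]
gripper_width: 0.0001
grasp_force: 7.8
```

Stop reached: the TCP no longer moves, and its position fits the predicted closed face (0.5485 − 0.011). Next I retreat, rise and go behind the pin head.

Call:
{"name": "step_arm", "arguments": {"motion": [{"linear": [-0.03,0,0],"twist": 0,"claw": 0},{"linear": [-0.03,0,0.06],"twist": 0,"claw": 0},{"linear": [-0.03,0.02,0.12],"twist": 0,"claw": 0},{"linear": [-0.01,0.06,0.14],"twist": 0,"claw": 0},{"linear": [0.03,0.1,0.14],"twist": 0,"claw": 0},{"linear": [0.08,0.11,0.14],"twist": 0,"claw": 0},{"linear": [0.095,0.112,0.12],"twist": 0,"claw": 0},{"linear": [0.095,0.112,0.07],"twist": 0,"claw": 0},{"linear": [0.095,0.112,0.05],"twist": 0,"claw": 0},{"linear": [0.095,0.112,0.05],"twist": 0,"claw": 0}]}}

```text
clock: 7.88
tcp_pos: [0.6367, 0.1764, 0.1361]
tcp_rot: [3.141, 0.015, -0.006]
force: [-0.4, 0.6, 1.1]
gripper_width: -0.0002
grasp_force: 0.0
```

```bash
python3 look.py c4
```

```text
7.975 [0.6392 0.1768 0.1399] [0.5801 0.038  1.0867]
```

View pics/c4.png

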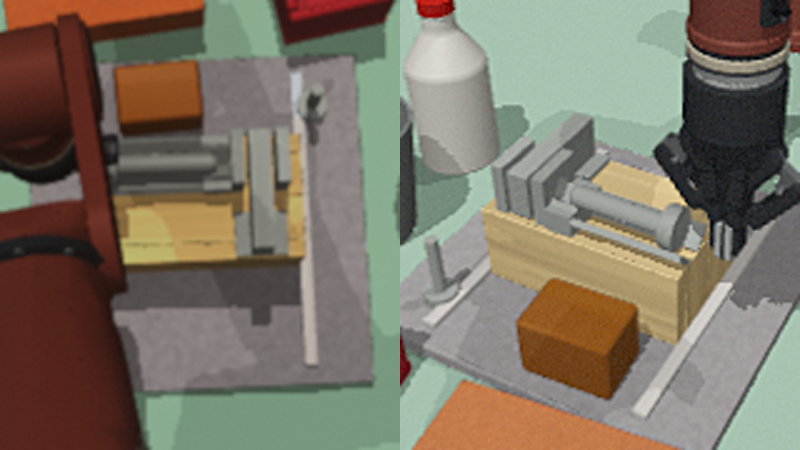

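The mould is closed, and the fingertips stand behind the pin head at crop (725,235), on its axis. Pushing along -y.

Call:
{"name": "step_arm", "arguments": {"motion": [{"linear": [0,-0.015,0],"twist": 0,"claw": 0},{"linear": [0,-0.025,0],"twist": 0,"claw": 0},{"linear": [0,-0.033,0],"twist": 0,"claw": 0},{"linear": [0,-0.041,0],"twist": 0,"claw": 0},{"linear": [0,-0.049,0],"twist": 0,"claw": 0},{"linear": [0,-0.057,0],"twist": 0,"claw": 0},{"linear": [0,-0.065,0],"twist": 0,"claw": 0},{"linear": [0,-0.065,0],"twist": 0,"claw": 0}]}}

```text
clock: 8.98
tcp_pos: [0.6391, 0.1118, 0.1397]
tcp_rot: [-3.14, -0.014, -0.005]
force: [1.0, 2.8, 2.7]
gripper_width: 0.0001
grasp_force: 1.6
```

Call:
{"name": "step_arm", "arguments": {"motion": [{"linear": [0,-0.007,0],"twist": 0,"claw": 0},{"linear": [0,-0.014,0],"twist": 0,"claw": 0},{"linear": [0,-0.021,0],"twist": 0,"claw": 0},{"linear": [0,-0.028,0],"twist": 0,"claw": 0},{"linear": [0,-0.035,0],"twist": 0,"claw": 0},{"linear": [0,-0.035,0],"twist": 0,"claw": 0}]}}

```text
clock: 9.72
tcp_pos: [0.639, 0.0772, 0.1395]
tcp_rot: [-3.14, -0.015, -0.004]
force: [1.1, 4.5, 3.2]
gripper_width: -0.0
grasp_force: 2.2
```

```bash
python3 look.py c5
```

```text
9.825 [0.6387 0.0772 0.139 ] [2.1294 4.4737 3.5601]
```

View pics/c5.png

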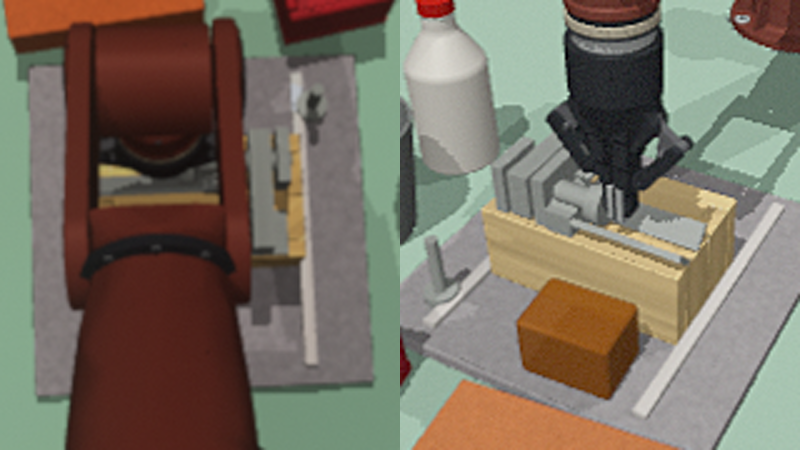

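The pin has entered the lugs; its head (crop (595,205)) is about 10–15 mm from the saddle. Pushing on in small steps until the force rises.

Call:
{"name": "step_arm", "arguments": {"motion": [{"linear": [0,-0.004,0],"twist": 0,"claw": 0},{"linear": [0,-0.008,0],"twist": 0,"claw": 0},{"linear": [0,-0.008,0],"twist": 0,"claw": 0}]}}

```text
clock: 10.2
tcp_pos: [0.6386, 0.0695, 0.139]
tcp_rot: [-3.14, -0.015, -0.002]
force: [1.1, 5.9, 4.7]
gripper_width: -0.0001
grasp_force: 2.8
```

Call:
{"name": "step_arm", "arguments": {"motion": [{"linear": [0,-0.003,0],"twist": 0,"claw": 0},{"linear": [0,-0.005,0],"twist": 0,"claw": 0},{"linear": [0,-0.005,0],"twist": 0,"claw": 0}]}}

```text
clock: 10.58
tcp_pos: [0.6386, 0.0681, 0.1392]
tcp_rot: [-3.134, -0.015, -0.003]
force: [1.3, 13.5, 4.7]
gripper_width: -0.0
grasp_force: 7.0
```

Stopped at y = 0.0681, where I predicted home (0.0685). I press slightly more, then retreat +y, rise, and check.

Call:
{"name": "step_arm", "arguments": {"motion": [{"linear": [0,-0.004,0],"twist": 0,"claw": 0},{"linear": [0,-0.004,0],"twist": 0,"claw": 0}]}}

```text
clock: 10.82
tcp_pos: [0.6386, 0.0677, 0.1395]
tcp_rot: [-3.127, -0.014, -0.004]
force: [1.5, 23.0, 6.1]
gripper_width: -0.0001
grasp_force: 11.4
```

Call:
{"name": "step_arm", "arguments": {"motion": [{"linear": [0,0.03,0],"twist": 0,"claw": 0},{"linear": [0,0.04,0.05],"twist": 0,"claw": 0},{"linear": [0,0.06,0.1],"twist": 0,"claw": 0},{"linear": [-0.03,0.11,0.12],"twist": 0,"claw": 0},{"linear": [-0.06,0.16,0.12],"twist": 0,"claw": 0},{"linear": [-0.1,0.2,0.12],"twist": 0,"claw": 0},{"linear": [-0.15,0.23,0.12],"twist": 0,"claw": 0},{"linear": [-0.19,0.26,0.12],"twist": 0,"claw": 0},{"linear": [-0.19,0.26,0.12],"twist": 0,"claw": 0}]}}

```text
clock: 11.95
tcp_pos: [0.4448, 0.3199, 0.2567]
tcp_rot: [3.138, 0.022, -0.005]
force: [0.7, -0.2, -0.1]
gripper_width: -0.0004
grasp_force: 0.0
```

```bash
python3 look.py c6; sed -i 's/prev=.*/prev=dict(scene=(224,210),top=(249,161))/; s/np.save.*//' m.py; python3 m.py | grep -E "pin|open|tongue|cheek"
```

```text
12.05 [0.4477 0.3188 0.2573] [0.7485 0.0772 0.0974]
x y yaw open pin_y [0.6012 0.0424 0.0567 0.0037 0.0041]
scene pin_home [224.2 209.9] [-0.5281 -0.7583]
scene tongue_hole [204.4 201.4] [-0.5878  0.211 ]
scene cheek_face [258.8 206.1] [-1.6119 -0.2412]
scene pin [227.2 209.6] [-0.0643  0.2175]
top pin_home [251.8 162.3] [-0.2871  1.4614]
top tongue_hole [272.9 163. ] [1.2996 0.4682]
```

View pics/c6.png

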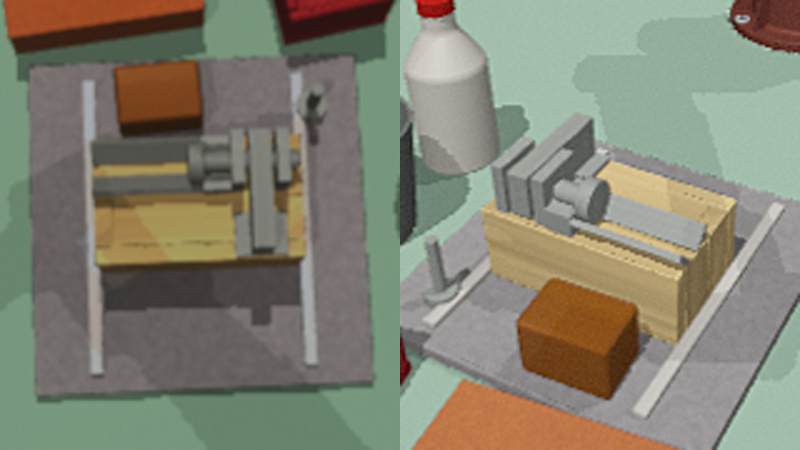

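The picture shows the pin's tip sticking out past the far lug at crop (296,157), its head at the saddle at (197,160), no gap between the halves, and the bystanders in place. Handing in.

```bash
python3 -c "
from rig import manip; print(manip.hand_in())"
```

```text
the job is handed in; nothing more can be done
None
```

The job is handed in at about 12 s (limit 42 s): the mould is closed hard against its stop, the steel pin is through both lugs and the tongue with its head against the saddle, and the bystanders in view were not moved; `hand_in()` gave no verdict.

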